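# Put the cold chisel and two punches back on the spring-clip tool rail

### The job

Put the three striking tools back on the spring-clip rail, the chisel in the long bay and a punch in each of the two short bays: one punch has been clipped into the long bay by mistake, so snap it forward out of its clips and move it to a short bay to make room for the chisel. Press every tool straight back (either end may point left) until it has snapped fully home in both of its clips and let go of it, and leave the other things on the bench where they are.

Things in the scene. Friction and masses are not known exactly. Their poses are not given: they have to be found in the camera images.
- chisel: cold chisel, 130 mm long, about 0.32 kg, lying on the bench in front of the rail. Round steel shank 24 mm in diameter with thin turned rings round its middle. Origin on the axis at half the length, 12 mm above the bench when it lies there; y points along it towards the flat blade (26 mm wide, the last 23 mm).
- centre_punch: centre punch, 106 mm long, about 0.25 kg, with a stout conical point; it starts clipped in the long bay, its middle about 8 mm off the bay's middle. Round steel shank 24 mm in diameter with thin turned rings round its middle. Origin on the axis at half the length, 12 mm above the bench when it lies there; y points along it towards the point (the last 16 mm).
- pin_punch: pin punch, 106 mm long, about 0.25 kg, stepped down to a thin straight 8 mm pin, lying on the bench in front of the rail. Round steel shank 24 mm in diameter with thin turned rings round its middle. Origin on the axis at half the length, 12 mm above the bench when it lies there; y points along it towards the pin (the last 16 mm).
- rail: low wooden rail with an aluminium bar, 456 mm long, 72 mm deep, fixed; carries three bays side by side, 150 mm apart, in any order. Origin under its middle, x to the back, y along it. Each bay is a dark steel strip with two upright spring clips that open towards the robot. Pressing a tool home in its two clips, or pulling it out, takes 10 to 20 N in all: squeeze firmly.
- long_bay: long bay: clips 70 mm apart (centres), turned-up end stops 140 mm apart; takes the chisel. Origin under the strip. A clip, 12 mm wide, is a C of two sprung jaws, upper and lower, on a post whose front is the stop, 12 mm behind the seat axis. The mouth narrows to 18 mm, 9 mm before the axis; flares reach 19 mm before it and guide in up to 4 mm of height error.
- long_bay_seat (a point): long bay's seat: where the tool's axis lies when home, midway between the clips, 76 mm above the bench. x points straight into the clips, away from the robot (press +x, pull out -x), y along the rail, z up. Jaws rise 20 mm above the axis, end stops 15 mm. Between the clips it is open above, in front and behind; the strip lies 49 mm below.
- short_bay_a_seat (a point): seat of one short bay, axes and clips as for the long bay's seat, but the clips are 54 mm apart (centres) and the end stops 116 mm apart: too short for the chisel; a punch fits with 5 mm to spare at each end.
- short_bay_b_seat (a point): seat of the other short bay, which is just like the first.
- tape_measure: yellow pocket tape measure, 66 x 62 x 36 mm, lying among the loose tools; origin under its middle
- wrench: adjustable wrench, 182 mm long, 11 mm high, lying flat near the front; origin under its middle
- electrical_tape: black roll of tape, 68 mm across, 19 mm high, lying flat to the left; origin under its middle
- wood_glue: glue bottle, 64 mm across, 204 mm tall, standing behind the rail; origin under its middle
- small_paint: small paint tin, 78 mm across, 77 mm tall, standing behind the rail; origin under its middle

How it is judged:
By the outcome, as a careful person would: the job done as asked, in the order asked, and still so for the second after the job is handed in, with the robot touching nothing.
It also fails if it takes over 64 s, if anything falls off the work surface, if the arm or the gripper's body presses on something with over 40 N, if the wrist force passes 120 N, or if a joint passes its speed limit or range.

### The arm

A 7-joint arm with a two-finger parallel gripper is mounted at the origin on the work surface; the furniture and walls round the work are solid. World frame = base frame: x ahead of the robot, y to its left, z up, the work surface at z = 0. Lengths are in m, angles in rad, forces in N, time in s.
With the tool pointing down it reaches from about 0.4 to 0.875 m from the base axis. Payload 19.3 kg.
Tool frame: the origin (TCP) lies midway between the tips of the shut fingers; the grasp point (between the pads) lies 19 mm behind it; z points along the fingers, y is the line along which they close (so a half turn about z gives the same grasp; the last joint's range is limited). The gripper opens to 85 mm and grips with 20 to 120 N. Pads are 22 mm wide; open, the fingers measure 114 mm over their backs; the gripper's body (76 mm by 85 mm) begins 54 mm behind the grasp point. The pads swing forward as they close: fully open they stand 13 mm farther back than shut.
Start: joints at [-1.233, 0.521, -0.036, 1.599, 0.021, 1.021, -0.113], TCP at [0.248, 0.574, 0.231] pointing down, gripper open.
Joint ranges: [-2.91, 2.91], [-0.3, 2.13], [-1.5, 1.42], [0.17, 2.43], [-1.26, 4.41], [0.16, 1.93], [-2.52, 2.52]. Speed limits (rad/s): [1.89, 1.89, 2.39, 2.39, 3.01, 3.01, 3.01].

### API

Orientations are given as [roll, pitch, yaw] about the fixed x, y, z axes, in that order (R = Rz(yaw) Ry(pitch) Rx(roll)).
In Python, from workcell import * gives the robot as it stands. The module is installed in compiled form; this text tells all that it offers.
- The arm moves only by the tool play_rows, never from a script. Its argument "deltas" is a list of rows, each a list of 7 numbers: the shift along the tool's x, y, z in units of 500 mm (1.0 is 500 mm), then the turn, a rotation vector about the tool's x, y, z in units of 120 degrees (1.0 is 120 degrees), then the closure, from 0 (fully open) to 1 (shut). A call has 1 to 10 rows; each row is the pose to reach, as a shift and turn from the pose commanded when the call began, along the tool's axes at that moment; what a row does not reach only later rows make up. A row lasts 1/10 s, in which the tool goes at most 50 mm and 8.59 degrees, less where a joint would pass 70% of its speed; a pose out of reach is approached as far as the arm can. A call with a number of a shift or a turn outside -1 to 1 is refused whole. A call with a gripper value outside its range is refused whole. The fingers move at their own pace and stop on an object; "newtons" is the grip in N (left out, the last holds). Time passes only in rows, so rows that repeat a pose let the fingers close. It gives the time, the measured TCP pose, the force, the opening and the grip force at its end, in the units of the state.
- observe(): the state, without advancing time (a new reading comes with each control period).
- grab_frame(name): name is "scene" or "top"; returns the picture (420x560x3 uint8, red, green, blue); there is no depth.
- get_calibration(name): a dict with "fovy" (degrees; the focal length in pixels is half the picture's height over the tangent of half this angle, whatever the lens; pixels are square), "cx", "cy" (the principal point, pixels), "k1" (the pictures are not rectified: a ray, as slopes to the right and down, at radius r is drawn at 1 + k1 r^2 times it, then the intrinsics apply), "xyz" and "rotation" of the camera in the world. Camera axes: x right, y down, z forward; pixel columns grow to the right and rows downward; lengths in m; the calibration is good to about 2 mm. A picture is of the moment at which its call begins. get_calibration takes no time and is no camera call.
- job_done(): hands the job in; it is judged then, once.
The state is a dict: "clock": time; "qpos": joint angles; "qd": joint speeds; "joint_efforts": joint torques, N m; "position": TCP position; "tool_rot": TCP orientation; "force": force on the tool from outside, world axes, zero at the start; "moment": the same for the moment, N m; "grip_width": finger opening in m; "finger_force": force on a finger pad.
Only numpy, scipy, OpenCV 4.12 (cv2) and the standard library are available. Lean on these libraries where they do the work, as an engineer would, in place of code of your own. Each camera call takes 0.05 s, during which the arm holds its last target. There are 200 camera calls.

## Working session

There is one attempt and no reset: what is moved stays moved. The work goes in short steps, Python scripts to look and compute and a tool call to move; the robot and the scene stay as the last step left them, time stands still between calls to the robot, and variables do not carry over. Pictures are saved under pics/ and viewed, at most 13 in all, crops included, and the job is handed in when it is done.

Besides the shell and the picture viewer there is one more tool, called after "Call:" by a JSON object that holds its "method" and its "body". play_rows: Moves the arm, as the interface text tells. Its arguments: {"type":"object","properties":{"deltas":{"type":"array"},"newtons":{"type":"number"}},"required":["deltas"]}

```bash
mkdir -p pics; cat > h.py <<'E'
from workcell import *
import numpy as np, cv2
def snap(n,f):
    im=grab_frame(n); cv2.imwrite('pics/'+f,im[:,:,::-1]); return im
def ray(n,u,v):
    c=get_calibration(n); f=210/np.tan(np.radians(c['fovy'])/2)
    d=np.array([(u-c['cx'])/f,(v-c['cy'])/f]); s=d.copy()
    for _ in range(20): s=d/(1+c['k1']*(s@s))
    R=np.array(c['rotation']); R=R if R.shape==(3,3) else rpy(R)
    return np.array(c['xyz']), R@np.array([s[0],s[1],1])
def rpy(a):
    from scipy.spatial.transform import Rotation as Q
    return Q.from_euler('xyz',a).as_matrix()
def pt(n,u,v,z):
    o,d=ray(n,u,v); return o+d*(z-o[2])/d[2]
def proj(n,p):
    c=get_calibration(n); f=210/np.tan(np.radians(c['fovy'])/2)
    R=np.array(c['rotation']); R=R if R.shape==(3,3) else rpy(R)
    q=R.T@(np.array(p)-c['xyz']); s=q[:2]/q[2]; s=s*(1+c['k1']*(s@s)); return s*f+[c['cx'],c['cy']]
E
python3 - <<'E'
from h import *
for n in('scene','top'):
    snap(n,n+'0.png'); print(get_calibration(n))
print(observe())
E
```

```text
{'fovy': 43.66029630463404, 'cx': 279.3312725332548, 'cy': 200.98789713037027, 'k1': -0.10515523853370118, 'xyz': array([-0.58566077,  0.4803969 ,  0.71960729]), 'rotation': array([-2.08123026,  0.02162895, -1.86842468])}
{'fovy': 43.01763489092574, 'cx': 280.8596661518435, 'cy': 207.1623335614668, 'k1': -0.17307898459278093, 'xyz': array([-0.0675207 , -0.16291063,  1.27156509]), 'rotation': array([-2.63767986,  0.01148893, -1.06891376])}
{'clock': 0.1, 'qpos': array([-1.23321452,  0.52195556, -0.03633198,  1.59994464,  0.02122087,
        1.0210793 , -0.11280669]), 'qd': array([-3.76869823e-04, -2.27538783e-03, -3.03819414e-04, -1.03233672e-03,
       -1.02358083e-05,  4.04280953e-04,  2.80392909e-04]), 'joint_efforts': array([ 3.70798938e-03, -9.28484988e+01,  1.98399514e+00, -3.70535338e+01,
        1.80966250e-02,  5.33351282e-03,  3.43079387e-05]), 'position': array([0.24777556, 0.57346777, 0.2307848 ]), 'tool_rot': array([-3.14059499e+00,  8.45493359e-05,  2.73380796e+00]), 'force': array([ 0.06571133,  0.37318422, -0.44612513]), 'moment': array([-0.02594031, -0.03761596,  0.03584978]), 'finger_force': 0.0, 'grip_width': 0.08541015019573191}
```

View pics/scene0.png

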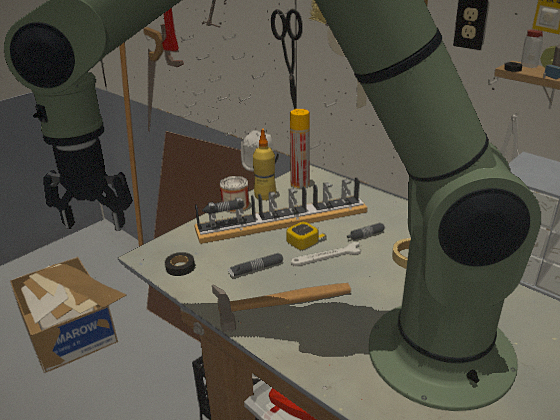

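View pics/top0.png

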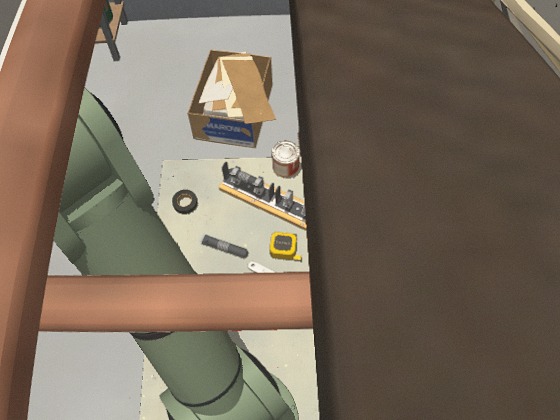

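The scene view shows the rail at about (195–368, 175–240), the punch clipped in the left bay at about (222,205), a loose tool at (255,265) and another at (366,232). The top view is half hidden by a dark panel. It shows the left part of the rail and one loose tool at (225,245). I'll zoom in on the scene view.

```bash
python3 - <<'E'
from h import *
a=cv2.imread('pics/scene0.png')[170:290,160:400]
b=cv2.imread('pics/top0.png')[150:285,150:315]
a=cv2.resize(a,None,fx=3.3,fy=3.3,interpolation=cv2.INTER_CUBIC); cv2.imwrite('pics/c1.png',a)
b=cv2.resize(b,None,fx=4.4,fy=4.4,interpolation=cv2.INTER_CUBIC); cv2.imwrite('pics/c2.png',b)
E
```

```text
(no output)
```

View pics/c1.png

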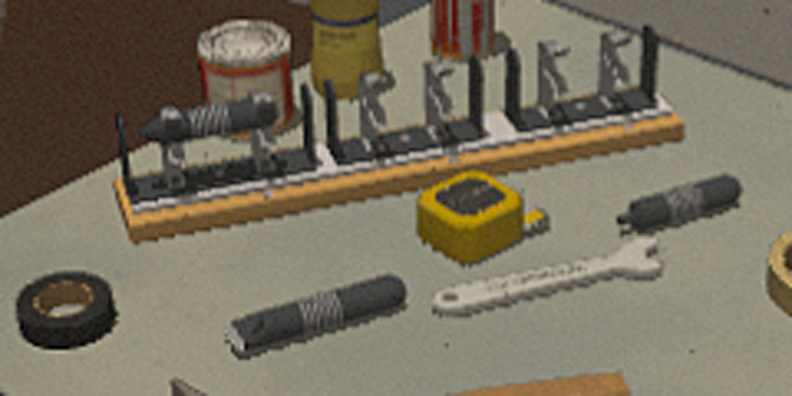

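View pics/c2.png

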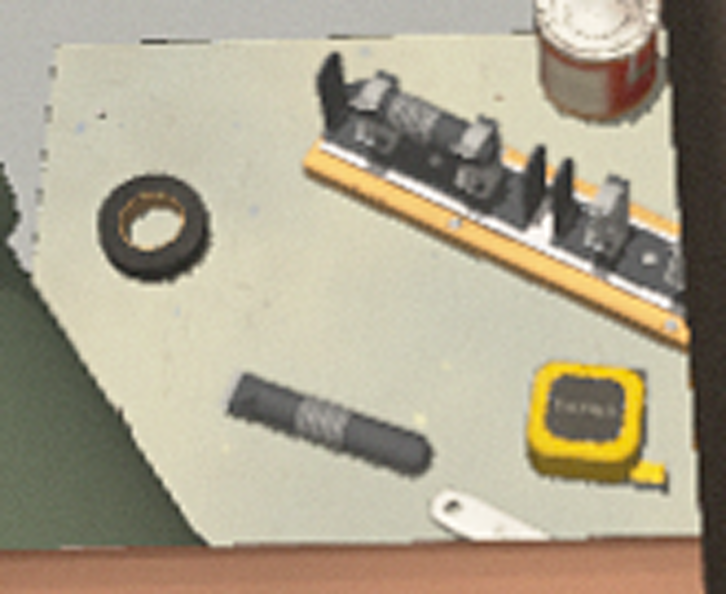

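The left bay is the long one: the centre punch is clipped there with its point to the left. The chisel is the left loose tool, with its blade to the left. The pin punch is the right loose tool, with its pin to the left. The two short bays are in the middle and on the right.

```bash
python3 - <<'E'
from h import *
np.set_printoptions(precision=4,suppress=True)
S=lambda u,v,z:pt('scene',160+u/3.3,170+v/3.3,z)[:2]
T=lambda u,v,z:pt('top',150+u/4.4,150+v/4.4,z)[:2]
print('rail FL',S(135,241,0),T(305,172,0),'FR',S(683,137,0))
st=[(121,115),(307,85),(331,82),(476,57),(513,52),(650,27)]
P=[S(u,v,.091) for u,v in st]
for p in P: print(p)
for i in(0,2,4): print('bay',(P[i]+P[i+1])/2,np.linalg.norm(P[i]-P[i+1]))
d=P[0]-P[5]; print('dir yaw (y axis)',np.degrees(np.arctan2(d[1],d[0]))-90)
d=S(135,241,0)-S(683,137,0); print('front edge yaw',np.degrees(np.arctan2(d[1],d[0]))-90,np.linalg.norm(d))
print('stops top view',T(328,55,.091),T(541,148,.091),T(564,160,.091))
print('chisel S',S(235,340,.012),S(323,310,.012),S(403,291,.012),'T',T(233,393,.012),T(322,420,.012),T(425,455,.012))
print('pin S',S(622,222,.012),S(685,203,.012),S(740,189,.012))
print('cp S',S(142,130,.076),S(210,122,.076),'T',T(415,113,.076))
print('tape top',S(470,190,.036),T(588,410,.036))
E
```

```text
rail FL [0.5081 0.3646] [0.509  0.3659] FR [ 0.514  -0.0883]
[0.5402 0.3609]
[0.5393 0.2185]
[0.5378 0.2   ]
[0.5397 0.0824]
[0.538  0.0523]
[ 0.5422 -0.0666]
bay [0.5397 0.2897] 0.14234633562199295
bay [0.5388 0.1412] 0.11758942612512202
bay [ 0.5401 -0.0071] 0.1190084963068131
dir yaw (y axis) 0.2701106112561291
front edge yaw 0.7479047012117093 0.4529691718365317
stops top view [0.5445 0.3596] [0.548  0.2137] [0.5472 0.1978]
chisel S [0.3482 0.3223] [0.3623 0.2568] [0.3661 0.1977] T [0.3524 0.3176] [0.3629 0.2614] [0.3727 0.1962]
pin S [0.3972 0.0175] [ 0.4056 -0.0379] [ 0.4098 -0.0862]
cp S [0.5392 0.3467] [0.5342 0.2958] T [0.5414 0.2976]
tape top [0.4403 0.1221] [0.4342 0.1205]
```

Call:
{"method": "play_rows", "body": {"deltas": [[-0.754, -0.278, 0.1, 0, 0, 0.555, 0.35], [-0.754, -0.278, 0.1, 0, 0, 0.555, 0.35], [-0.754, -0.278, 0.1, 0, 0, 0.555, 0.35], [-0.754, -0.278, 0.1, 0, 0, 0.555, 0.35], [-0.754, -0.278, 0.1, 0, 0, 0.555, 0.35], [-0.754, -0.278, 0.1, 0, 0, 0.555, 0.35], [-0.754, -0.278, 0.1, 0, 0, 0.555, 0.35], [-0.754, -0.278, 0.1, 0, 0, 0.555, 0.35], [-0.754, -0.278, 0.1, 0, 0, 0.555, 0.35], [-0.754, -0.278, 0.1, 0, 0, 0.555, 0.35]], "newtons": 120}}

```text
clock: 1.1
position: [0.5395, 0.295, 0.1807]
tool_rot: [-3.141, 0.001, 1.569]
force: [-0.4, 1.7, 0.4]
grip_width: 0.0555
finger_force: 0.0
```

```bash
python3 - <<'E'
from h import *
a=snap('scene','s1.png')[100:290,160:400][:,:,::-1]; b=snap('top','t1.png')[130:260,190:315][:,:,::-1]
a=cv2.resize(a,(480,380),interpolation=cv2.INTER_CUBIC); b=cv2.resize(b,(320,333),interpolation=cv2.INTER_CUBIC)
c=np.zeros((380,800,3),np.uint8); c[:,:480]=a; c[:333,480:]=b; cv2.imwrite('pics/c3.png',c)
print(observe()['position'], pt('scene',160+347/3.3,170+92/3.3,0), pt('scene',160+250/3.3,170+135/3.3,0))
E
```

```text
[0.53806274 0.29746306 0.18105407] [0.67848778 0.15110792 0.        ] [0.63414955 0.2469792  0.        ]
```

View pics/c3.png

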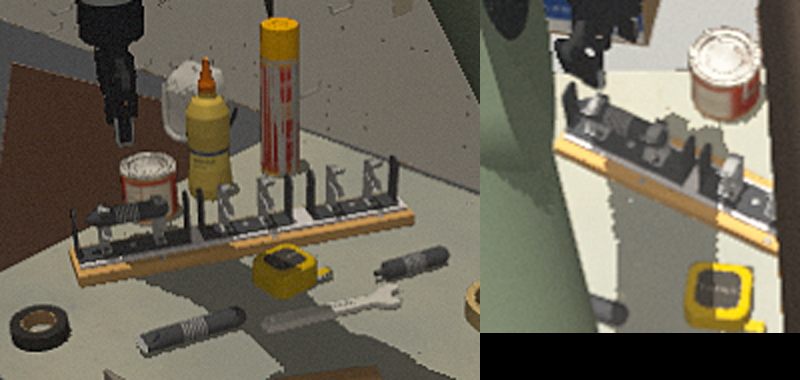

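The gripper hangs above the clipped punch, at about (125,140) in the left panel, and both sides are clear. Descend and grip.

Call:
{"method": "play_rows", "body": {"deltas": [[0, 0, 0.08, 0, 0, 0, 0.35], [0, 0, 0.14, 0, 0, 0, 0.35], [0, 0, 0.19, 0, 0, 0, 0.35], [0, 0, 0.22, 0, 0, 0, 0.35], [0, 0, 0.244, 0, 0, 0, 0.35], [0, 0, 0.244, 0, 0, 0, 0.35]]}}

```text
clock: 1.8
position: [0.5381, 0.297, 0.0585]
tool_rot: [-3.14, 0.001, 1.572]
force: [-0.0, 0.1, -0.4]
grip_width: 0.0554
finger_force: 0.0
```

Call:
{"method": "play_rows", "body": {"deltas": [[0, 0, 0, 0, 0, 0, 0.5], [0, 0, 0, 0, 0, 0, 0.6], [0, 0, 0, 0, 0, 0, 0.7], [0, 0, 0, 0, 0, 0, 1], [0, 0, 0, 0, 0, 0, 1], [0, 0, 0, 0, 0, 0, 1]], "newtons": 120}}

```text
clock: 2.4
position: [0.5391, 0.2968, 0.0599]
tool_rot: [3.141, -0.001, 1.572]
force: [-1.7, 0.4, 7.1]
grip_width: 0.0209
finger_force: 117.6
```

Call:
{"method": "play_rows", "body": {"deltas": [[0, -0.02, 0, 0, 0, 0, 1], [0, -0.04, 0, 0, 0, 0, 1], [0, -0.06, 0, 0, 0, 0, 1], [0, -0.09, 0, 0, 0, 0, 1], [0, -0.13, 0, 0, 0, 0, 1], [0, -0.13, 0, 0, 0, 0, 1]]}}

```text
clock: 3.0
position: [0.4709, 0.2968, 0.0591]
tool_rot: [-3.139, 0.001, 1.573]
force: [0.2, 0.1, -2.0]
grip_width: 0.0202
finger_force: 118.9
```

```bash
python3 - <<'E'
from h import *
a=snap('scene','s2.png')[100:290,160:400][:,:,::-1]
cv2.imwrite('pics/c4.png',cv2.resize(a,(760,600),interpolation=cv2.INTER_CUBIC))
o=observe();print(o['position'],o['tool_rot'],o['force'],o['grip_width'],o['moment'])
E
```

```text
[0.47245541 0.2968345  0.05929796] [-3.14052042e+00  1.73947916e-04  1.57259555e+00] [ 0.57827367 -0.6823952  -1.89876996] 0.020575119669742833 [ 0.04888774 -0.02587667 -0.0081645 ]
```

View pics/c4.png

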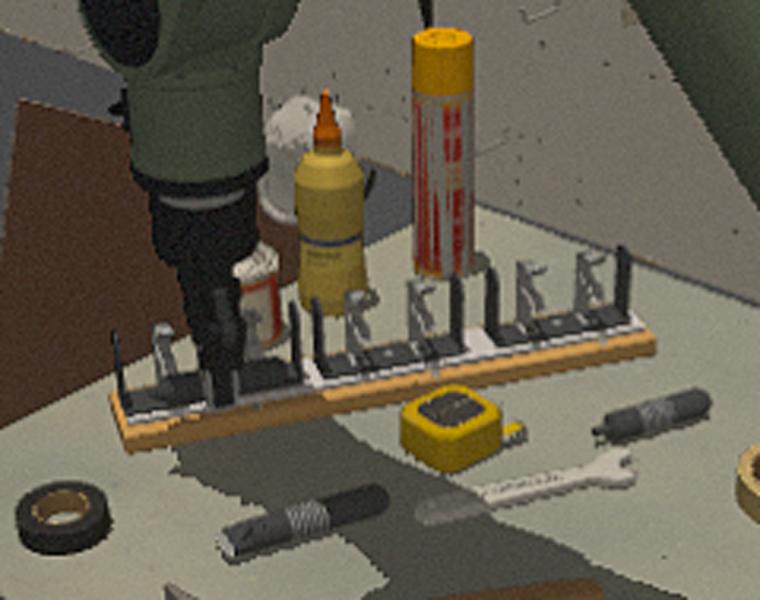

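The punch is out of its clips and in the gripper, with ends at about (157,385) and (301,373).

```bash
python3 - <<'E'
from h import *
im=cv2.imread('pics/s2.png')
f=lambda u,v,z:pt('scene',160+u*240/760,100+v*190/600,z)[:2]
print(f(157,388,.076),f(301,374,.076))
for z,L in((.091,[(318,300),(456,280),(490,270),(623,248)]),): print([f(u,v,z) for u,v in L])
# clip tops mid and right
print([f(u,v,.096) for u,v in[(363,292),(422,279),(532,263),(590,250)]])
E
```

```text
[0.47098178 0.34282235] [0.45547864 0.23600188]
[array([0.53697228, 0.19993401]), array([0.5327072 , 0.08556046]), array([0.53999662, 0.0535794 ]), array([ 0.54051374, -0.06516265])]
[array([0.52904304, 0.1649219 ]), array([0.53447878, 0.11386107]), array([0.53128186, 0.02036105]), array([ 0.53722982, -0.03356652])]
```

Call:
{"method": "play_rows", "body": {"deltas": [[-0.06, 0, 0, 0, 0, 0, 1], [-0.14, 0, 0, 0, 0, 0, 1], [-0.22, 0, 0, 0, 0, 0, 1], [-0.28, 0, 0, 0, 0, 0, 1], [-0.308, 0, 0, 0, 0, 0, 1], [-0.308, 0, 0, 0, 0, 0, 1], [-0.308, 0.03, 0, 0, 0, 0, 1], [-0.308, 0.03, 0, 0, 0, 0, 1]]}}

```text
clock: 3.85
position: [0.4906, 0.1438, 0.0594]
tool_rot: [3.14, -0.001, 1.572]
force: [-0.0, -0.1, -2.7]
grip_width: 0.0206
finger_force: 118.9
```

```bash
python3 - <<'E'
from h import *
a=snap('scene','s3.png')[150:250,200:360][:,:,::-1]
cv2.imwrite('pics/c5.png',cv2.resize(a,(800,500),interpolation=cv2.INTER_CUBIC))
o=observe();print(o['position'],o['force'],o['grip_width'],o['moment'])
E
```

```text
[0.48950996 0.14369453 0.05920861] [-0.73056557 -0.96705661 -2.30261827] 0.020684888460139165 [-0.00589792  0.01223101  0.02046715]
```

View pics/c5.png

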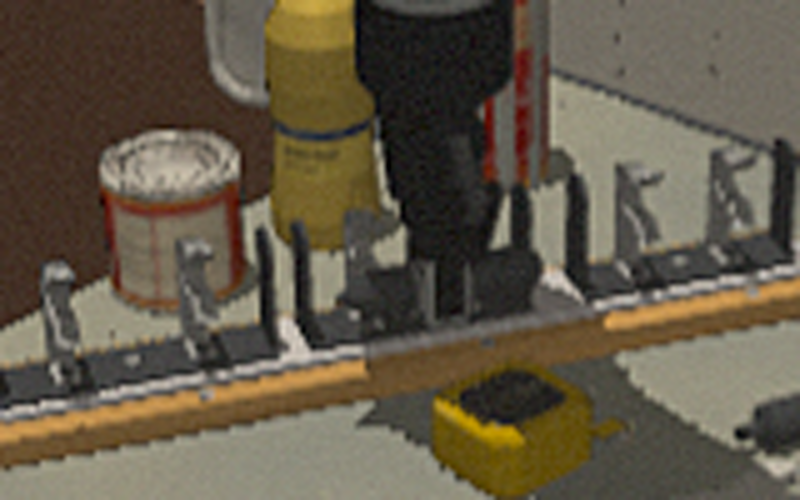

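The punch is in front of the middle bay. Its ends are at about (343,298) and (543,268) in the crop.

```bash
python3 - <<'E'
from h import *
f=lambda u,v,z:pt('scene',200+u/5,150+v/5,z)[:2]
print(f(343,300,.077),f(543,270,.077), 'stops',f(297,228,.091),f(518,190,.091),f(265,232,.091),f(574,178,.091))
print('proj of tcp axis +-53',proj('scene',[.49,.1437+.053,.077]),proj('scene',[.49,.1437-.053,.077]),'meas',[200+343/5,150+60],[200+543/5,150+54])
print(proj('scene',[.54,.141+.058,.091]),proj('scene',[.54,.141-.058,.091]),'meas',[200+297/5,150+228/5],[200+518/5,150+190/5])
E
```

```text
[0.48153175 0.19495017] [0.47730242 0.09297705] stops [0.53478585 0.20318263] [0.53648888 0.08531459] [0.53606573 0.21942104] [0.53941954 0.05362048]
proj of tcp axis +-53 [266.95959845 208.47307192] [307.73218688 201.48338408] meas [268.6, 210] [308.6, 204]
[260.46274967 194.39722307] [303.99659793 187.25836114] meas [259.4, 195.6] [303.6, 188.0]
```

Call:
{"method": "play_rows", "body": {"deltas": [[0, 0.03, 0, 0, 0, 0, 1], [0, 0.05, 0, 0, 0, 0, 1], [0, 0.07, 0, 0, 0, 0, 1], [0, 0.085, 0, 0, 0, 0, 1], [0, 0.095, 0, 0, 0, 0, 1], [0, 0.1, 0, 0, 0, 0, 1], [0, 0.1, 0, 0, 0, 0, 1]]}}

```text
clock: 4.6
position: [0.5403, 0.1428, 0.0598]
tool_rot: [3.139, -0.001, 1.571]
force: [5.9, -0.4, 4.2]
grip_width: 0.0206
finger_force: 119.3
```

Call:
{"method": "play_rows", "body": {"deltas": [[0, 0.004, 0, 0, 0, 0, 1], [0, 0.008, 0, 0, 0, 0, 1], [0, 0.008, 0, 0, 0, 0, 1]]}}

```text
clock: 4.9
position: [0.541, 0.1428, 0.0592]
tool_rot: [-3.138, 0.0, 1.572]
force: [-11.1, 0.1, 13.2]
grip_width: 0.0206
finger_force: 121.2
```

Call:
{"method": "play_rows", "body": {"deltas": [[0, 0.004, 0, 0, 0, 0, 1], [0, 0.008, 0, 0, 0, 0, 1], [0, 0.008, 0, 0, 0, 0, 1]]}}

```text
clock: 5.2
position: [0.5412, 0.1428, 0.0587]
tool_rot: [-3.13, 0.001, 1.573]
force: [-33.0, 0.2, 28.4]
grip_width: 0.0208
finger_force: 122.9
```

Call:
{"method": "play_rows", "body": {"deltas": [[0, -0.012, 0, 0, 0, 0, 1], [0, -0.012, 0, 0, 0, 0, 0.7], [0, -0.012, 0, 0, 0, 0, 0.35], [0, -0.012, 0, 0, 0, 0, 0.35], [0, -0.012, 0, 0, 0, 0, 0.35], [0, -0.012, 0, 0, 0, 0, 0.35]]}}

```text
clock: 5.8
position: [0.5409, 0.1425, 0.0592]
tool_rot: [-3.141, 0.0, 1.571]
force: [-0.0, -0.4, 0.5]
grip_width: 0.0553
finger_force: 0.0
```

Call:
{"method": "play_rows", "body": {"deltas": [[0, 0, -0.04, 0, 0, 0, 0.35], [0, 0, -0.1, 0, 0, 0, 0.35], [0, 0, -0.18, 0, 0, 0, 0.35], [0, 0, -0.26, 0, 0, 0, 0.35], [0.06, -0.1, -0.26, 0, 0, -0.04, 0.35], [0.12, -0.18, -0.26, 0, 0, -0.075, 0.35], [0.18, -0.26, -0.26, 0, 0, -0.075, 0.35], [0.231, -0.356, -0.26, 0, 0, -0.075, 0.35], [0.231, -0.356, -0.26, 0, 0, -0.075, 0.35], [0.231, -0.356, -0.26, 0, 0, -0.075, 0.35]]}}

```text
clock: 6.8
position: [0.3612, 0.2592, 0.1895]
tool_rot: [-3.141, -0.001, 1.732]
force: [0.4, 0.9, -0.1]
grip_width: 0.0557
finger_force: 0.0
```

```bash
python3 - <<'E'
from h import *
a=snap('scene','s4.png')[150:270,200:360][:,:,::-1]
b=snap('top','t4.png')[150:270,180:315][:,:,::-1]
c=np.zeros((600,800,3),np.uint8)
cv2.imwrite('pics/c6.png',np.hstack([cv2.resize(a,(440,330),interpolation=cv2.INTER_CUBIC),cv2.resize(b,(360,330),interpolation=cv2.INTER_CUBIC)]))
o=observe();print(o['position'],o['tool_rot'],o['force'],o['grip_width'])
E
```

```text
[0.36340994 0.25788159 0.18945982] [ 3.14106716e+00 -3.80367350e-05  1.72855400e+00] [ 0.62733792 -0.69789817  0.3071822 ] 0.055316603474456334
```

View pics/c6.png

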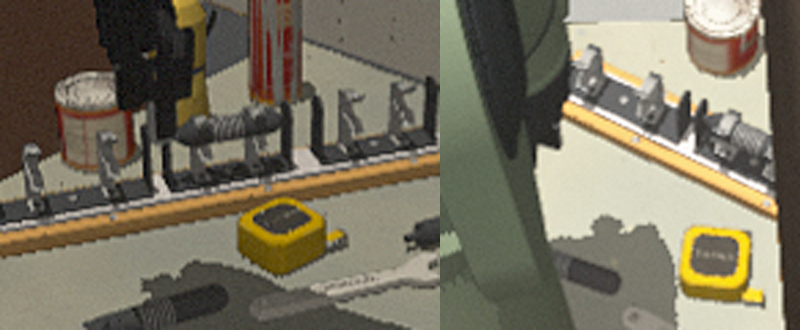

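The centre punch sits squarely in both middle-bay clips, at about (228,128) in the left panel. Descend on the chisel.

Call:
{"method": "play_rows", "body": {"deltas": [[0, 0, 0.08, 0, 0, 0, 0.35], [0, 0, 0.17, 0, 0, 0, 0.35], [0, 0, 0.25, 0, 0, 0, 0.35], [0, 0, 0.31, 0, 0, 0, 0.35], [0, 0, 0.35, 0, 0, 0, 0.35], [0, 0, 0.365, 0, 0, 0, 0.35], [0, 0, 0.371, 0, 0, 0, 0.35], [0, 0, 0.371, 0, 0, 0, 0.35]]}}

```text
clock: 7.7
position: [0.3635, 0.2578, 0.0042]
tool_rot: [3.141, -0.0, 1.728]
force: [0.1, 1.4, 0.5]
grip_width: 0.0558
finger_force: 0.0
```

Call:
{"method": "play_rows", "body": {"deltas": [[0, 0, 0, 0, 0, 0, 0.5], [0, 0, 0, 0, 0, 0, 0.6], [0, 0, 0, 0, 0, 0, 0.7], [0, 0, 0, 0, 0, 0, 1], [0, 0, 0, 0, 0, 0, 1], [0, 0, 0, 0, 0, 0, 1]], "newtons": 120}}

```text
clock: 8.3
position: [0.3632, 0.2584, 0.0047]
tool_rot: [3.141, -0.001, 1.728]
force: [-3.5, -1.4, 24.3]
grip_width: 0.0203
finger_force: 117.0
```

Call:
{"method": "play_rows", "body": {"deltas": [[0, 0, -0.04, 0, 0, 0, 1], [0, 0, -0.1, 0, 0, 0, 1], [0, 0, -0.16, 0, 0, 0, 1], [0.01, 0.08, -0.16, 0, 0, 0.03, 1], [0.02, 0.16, -0.15, 0, 0, 0.06, 1], [0.03, 0.21, -0.13, 0, 0, 0.075, 1], [0.03, 0.232, -0.128, 0, 0, 0.075, 1], [0.03, 0.232, -0.128, 0, 0, 0.075, 1], [0.03, 0.232, -0.128, 0, 0, 0.075, 1]]}}

```text
clock: 9.2
position: [0.4741, 0.2906, 0.0678]
tool_rot: [-3.141, 0.001, 1.572]
force: [-0.6, -0.0, -3.7]
grip_width: 0.0197
finger_force: 119.7
```

```bash
python3 - <<'E'
from h import *
a=snap('scene','s5.png')[155:255,180:340][:,:,::-1]
cv2.imwrite('pics/c7.png',cv2.resize(a,(800,500),interpolation=cv2.INTER_CUBIC))
o=observe();p=o['position'];print(p,o['tool_rot'],o['force'],o['grip_width'],o['moment'])
for dy in(.065,-.065): 
  for dz in (-.012,0,.012): print((proj('scene',[p[0],p[1]+dy,.076+dz])-[180,155])*5)
print((proj('scene',[.54,.2915+.07,.091])-[180,155])*5,(proj('scene',[.54,.2915-.07,.091])-[180,155])*5)
E
```

```text
[0.47398941 0.29070076 0.06795154] [-3.14076227e+00  3.18228001e-04  1.57195232e+00] [ 0.67292015 -0.13913635 -3.55321706] 0.019471168132737686 [ 0.00571142  0.03866686 -0.01709201]
[122.18210173 362.39582545]
[119.82978919 340.81850209]
[117.46032499 319.03124896]
[387.19406634 316.07174245]
[386.14354139 294.77589271]
[385.08470872 273.27906069]
[ 82.07791451 249.63154026] [359.01555549 204.09494245]
```

View pics/c7.png

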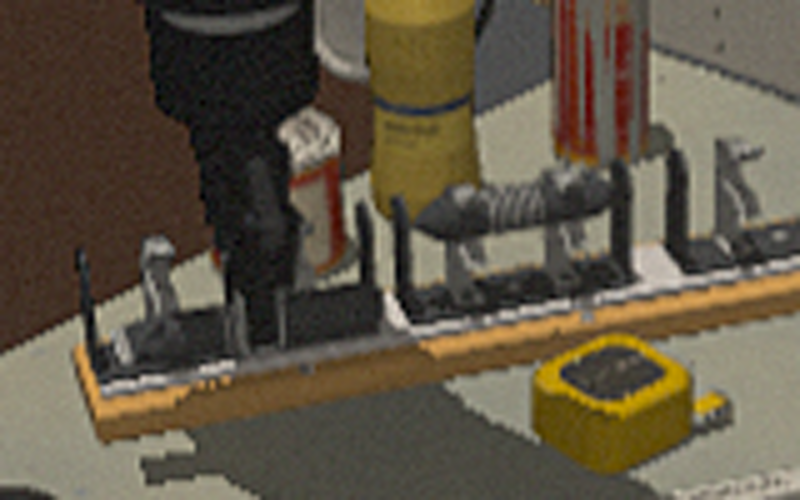

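The chisel is level in front of the long bay, with ends at about (115,345) and (381,310). It sits about 2 mm left of the bay's middle, so I'll correct that and press.

Call:
{"method": "play_rows", "body": {"deltas": [[-0.004, 0.03, 0, 0, 0, 0, 1], [-0.004, 0.06, 0, 0, 0, 0, 1], [-0.004, 0.08, 0, 0, 0, 0, 1], [-0.004, 0.1, 0, 0, 0, 0, 1], [-0.004, 0.115, 0, 0, 0, 0, 1], [-0.004, 0.125, 0, 0, 0, 0, 1], [-0.004, 0.132, 0, 0, 0, 0, 1], [-0.004, 0.138, 0, 0, 0, 0, 1], [-0.004, 0.138, 0, 0, 0, 0, 1]]}}

```text
clock: 10.15
position: [0.5396, 0.2892, 0.0674]
tool_rot: [-3.133, 0.002, 1.574]
force: [-27.7, -2.4, 18.3]
grip_width: 0.02
finger_force: 122.9
```

Call:
{"method": "play_rows", "body": {"deltas": [[0, 0.003, 0, 0, 0, 0, 1], [0, 0.006, 0, 0, 0, 0, 1], [0, 0.006, 0, 0, 0, 0, 1]]}}

```text
clock: 10.45
position: [0.5398, 0.2892, 0.0673]
tool_rot: [-3.128, 0.003, 1.574]
force: [-45.1, -5.4, 30.8]
grip_width: 0.0198
finger_force: 124.8
```

Call:
{"method": "play_rows", "body": {"deltas": [[0, -0.016, 0, 0, 0, 0, 1], [0, -0.016, 0, 0, 0, 0, 0.7], [0, -0.016, 0, 0, 0, 0, 0.35], [0, -0.016, 0, 0, 0, 0, 0.35], [0, -0.016, 0, 0, 0, 0, 0.35], [0, -0.016, -0.04, 0, 0, 0, 0.35], [0, -0.016, -0.1, 0, 0, 0, 0.35], [0, -0.016, -0.18, 0, 0, 0, 0.35], [0, -0.016, -0.26, 0, 0, 0, 0.35], [0, -0.016, -0.26, 0, 0, 0, 0.35]]}}

```text
clock: 11.45
position: [0.5412, 0.2899, 0.2029]
tool_rot: [3.136, -0.004, 1.571]
force: [0.7, 0.4, 0.0]
grip_width: 0.0556
finger_force: 0.0
```

Call:
{"method": "play_rows", "body": {"deltas": [[-0.08, -0.04, 0, 0, 0, -0.01, 0.35], [-0.17, -0.08, 0, 0, 0, -0.02, 0.35], [-0.26, -0.12, 0, 0, 0, -0.03, 0.35], [-0.35, -0.16, 0, 0, 0, -0.04, 0.35], [-0.44, -0.2, 0, 0, 0, -0.05, 0.35], [-0.53, -0.24, 0, 0, 0, -0.0625, 0.35], [-0.6, -0.267, 0, 0, 0, -0.0625, 0.35], [-0.65, -0.267, 0, 0, 0, -0.0625, 0.35], [-0.65, -0.267, 0, 0, 0, -0.0625, 0.35], [-0.65, -0.267, 0, 0, 0, -0.0625, 0.35]]}}

```text
clock: 12.45
position: [0.4059, -0.0362, 0.1978]
tool_rot: [3.141, -0.0, 1.701]
force: [0.5, -0.5, 0.5]
grip_width: 0.0553
finger_force: 0.0
```

```bash
python3 - <<'E'
from h import *
a=snap('scene','s6.png')[130:270,180:400][:,:,::-1]
cv2.imwrite('pics/c8.png',cv2.resize(a,(792,504),interpolation=cv2.INTER_CUBIC))
o=observe();print(o['position'],o['tool_rot'],o['force'],o['grip_width'],o['qpos'])
E
```

```text
[ 0.40587816 -0.03561946  0.19772938] [-3.14151909e+00 -1.27766023e-04  1.70225017e+00] [-0.14316804 -0.68457835 -0.65491566] 0.05537405253486533 [-0.31467627  0.23500042  0.30171038  2.18582294 -0.10368008  0.73378715
  0.18779779]
```

View pics/c8.png

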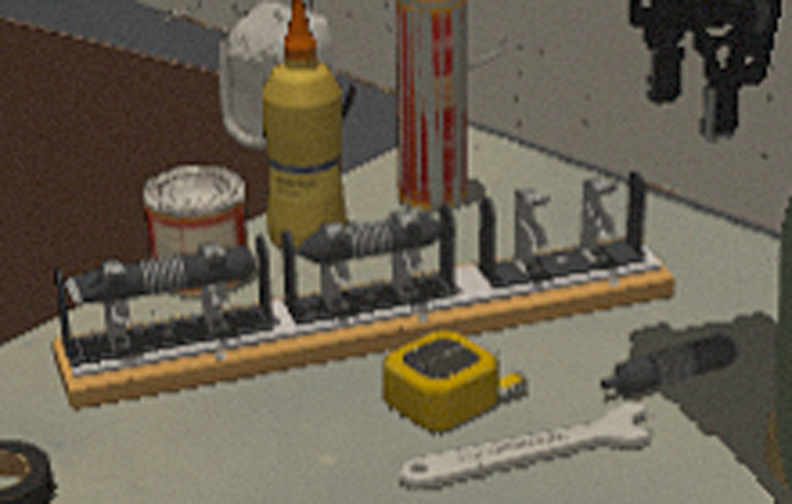

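The chisel and centre punch are both home in their clips. The pin punch lies at about (608–738, 335–385) in the crop, with the gripper above it. Descend.

Call:
{"method": "play_rows", "body": {"deltas": [[0, 0, 0.08, 0, 0, 0, 0.35], [0, 0, 0.17, 0, 0, 0, 0.35], [0, 0, 0.25, 0, 0, 0, 0.35], [0, 0, 0.31, 0, 0, 0, 0.35], [0, 0, 0.35, 0, 0, 0, 0.35], [0, 0, 0.375, 0, 0, 0, 0.35], [0, 0, 0.387, 0, 0, 0, 0.35], [0, 0, 0.387, 0, 0, 0, 0.35]]}}

```text
clock: 13.3
position: [0.4056, -0.0354, 0.0038]
tool_rot: [-3.141, -0.0, 1.703]
force: [0.4, -0.4, 0.9]
grip_width: 0.0555
finger_force: 0.0
```

Call:
{"method": "play_rows", "body": {"deltas": [[0, 0, 0, 0, 0, 0, 0.5], [0, 0, 0, 0, 0, 0, 0.6], [0, 0, 0, 0, 0, 0, 0.7], [0, 0, 0, 0, 0, 0, 1], [0, 0, 0, 0, 0, 0, 1], [0, 0, 0, 0, 0, 0, 1]], "newtons": 120}}

```text
clock: 13.9
position: [0.4062, -0.0359, 0.0052]
tool_rot: [3.14, -0.0, 1.702]
force: [-3.8, 1.3, 25.4]
grip_width: 0.0196
finger_force: 117.0
```

Call:
{"method": "play_rows", "body": {"deltas": [[0, 0, -0.04, 0, 0, 0, 1], [0, 0, -0.1, 0, 0, 0, 1], [0, 0, -0.16, 0, 0, 0, 1], [0.01, 0.05, -0.16, 0, 0, 0.03, 1], [0.02, 0.1, -0.15, 0, 0, 0.05, 1], [0.036, 0.142, -0.13, 0, 0, 0.0625, 1], [0.036, 0.142, -0.128, 0, 0, 0.0625, 1], [0.036, 0.142, -0.128, 0, 0, 0.0625, 1], [0.036, 0.142, -0.128, 0, 0, 0.0625, 1]]}}

```text
clock: 14.8
position: [0.4731, -0.0092, 0.0685]
tool_rot: [-3.141, 0.0, 1.571]
force: [0.0, 0.6, -1.5]
grip_width: 0.0199
finger_force: 119.8
```

```bash
python3 - <<'E'
from h import *
a=snap('scene','s7.png')[140:240,260:420][:,:,::-1]
cv2.imwrite('pics/c9.png',cv2.resize(a,(800,500),interpolation=cv2.INTER_CUBIC))
o=observe();p=o['position'];print(p,o['tool_rot'],o['force'],o['grip_width'],o['moment'])
P=lambda q:(proj('scene',q)-[260,140])*5
for dy in(.053,-.053): print(P([p[0],p[1]+dy,.076]))
print(P([.54,-.008+.058,.091]),P([.54,-.008-.058,.091]))
E
```

```text
[ 0.47323569 -0.00925133  0.06857729] [-3.14138887e+00  6.80661573e-05  1.57102746e+00] [-0.10872185 -0.46218787 -1.59647728] 0.019747557957843147 [0.05048619 0.03097251 0.02767793]
[338.50975017 309.49304047]
[531.75277287 275.90328902]
[280.17292088 226.43436466] [485.53534569 192.84368536]
```

View pics/c9.png

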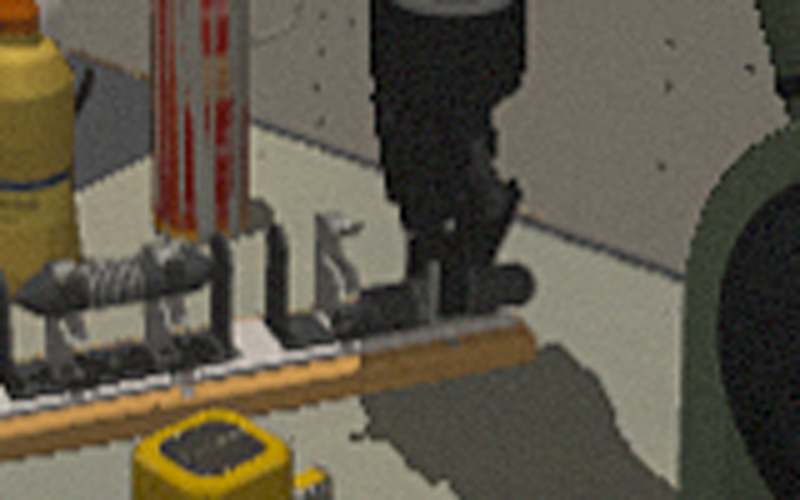

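The pin punch is lined up with the right bay, with ends at about (330,322) and (535,283). Press with a small shift left.

Call:
{"method": "play_rows", "body": {"deltas": [[0.005, 0.03, 0, 0, 0, 0, 1], [0.005, 0.06, 0, 0, 0, 0, 1], [0.005, 0.08, 0, 0, 0, 0, 1], [0.005, 0.1, 0, 0, 0, 0, 1], [0.005, 0.115, 0, 0, 0, 0, 1], [0.005, 0.125, 0, 0, 0, 0, 1], [0.005, 0.132, 0, 0, 0, 0, 1], [0.005, 0.138, 0, 0, 0, 0, 1], [0.005, 0.142, 0, 0, 0, 0, 1], [0.005, 0.142, 0, 0, 0, 0, 1]]}}

```text
clock: 15.85
position: [0.543, -0.0066, 0.0683]
tool_rot: [-3.138, -0.0, 1.571]
force: [-12.8, -0.9, 11.1]
grip_width: 0.0193
finger_force: 121.6
```

Call:
{"method": "play_rows", "body": {"deltas": [[0, 0.004, 0, 0, 0, 0, 1], [0, 0.008, 0, 0, 0, 0, 1], [0, 0.011, 0, 0, 0, 0, 1], [0, 0.011, 0, 0, 0, 0, 1]]}}

```text
clock: 16.25
position: [0.5433, -0.0066, 0.0675]
tool_rot: [-3.128, -0.001, 1.571]
force: [-42.4, -0.2, 31.2]
grip_width: 0.0198
finger_force: 124.2
```

Firm against the stop. Release and lift clear.

Call:
{"method": "play_rows", "body": {"deltas": [[0, -0.016, 0, 0, 0, 0, 1], [0, -0.016, 0, 0, 0, 0, 0.7], [0, -0.016, 0, 0, 0, 0, 0.35], [0, -0.016, 0, 0, 0, 0, 0.35], [0, -0.016, 0, 0, 0, 0, 0.35], [0, -0.016, -0.04, 0, 0, 0, 0.35], [0, -0.016, -0.12, 0, 0, 0, 0.35], [0, -0.016, -0.22, 0, 0, 0, 0.35], [0, -0.016, -0.3, 0, 0, 0, 0.35], [0, -0.016, -0.36, 0, 0, 0, 0.35]]}}

```text
clock: 17.25
position: [0.5427, -0.0064, 0.251]
tool_rot: [3.14, -0.0, 1.571]
force: [0.6, 0.3, -0.7]
grip_width: 0.0553
finger_force: 0.0
```

Call:
{"method": "play_rows", "body": {"deltas": [[0, 0, -0.06, 0, 0, 0, 0.35], [0, 0, -0.12, 0, 0, 0, 0.35], [0, 0, -0.12, 0, 0, 0, 0.35], [0, 0, -0.12, 0, 0, 0, 0.35]]}}

```text
clock: 17.65
position: [0.5424, -0.0062, 0.3084]
tool_rot: [3.141, -0.0, 1.572]
force: [-0.3, -0.0, 0.1]
grip_width: 0.0555
finger_force: 0.0
```

```bash
python3 - <<'E'
from h import *
a=snap('scene','s8.png')[130:270,180:400][:,:,::-1]
cv2.imwrite('pics/c10.png',cv2.resize(a,(792,504),interpolation=cv2.INTER_CUBIC))
o=observe();print(o['position'],o['force'],o['clock'])
E
```

```text
[ 0.54200603 -0.0062307   0.30768485] [ 0.8506431  -0.10980503  0.09128969] 17.7
```

View pics/c10.png

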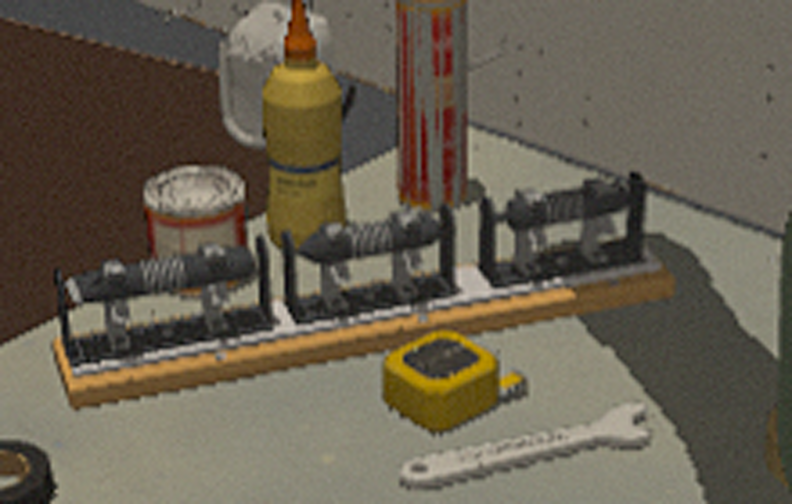

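All three tools sit in their clips, at about (163,272), (372,238) and (567,203). The gripper is clear and the other things haven't moved.

```bash
python3 -c "
from workcell import *
print(job_done())"
```

```text
the job is handed in; nothing more can be done
None
```

The job is handed in at 17.7 s: chisel in the long bay, centre punch in the middle short bay and pin punch in the right short bay, each pressed firmly against its stops and released, with the other things left where they were.

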